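# Swivel the indexed tip tray to the blue tub and empty it

### The job

Turn the clicking swivel stand (it has a black knob for this) until, let go, it rests in the notch that points the tray's open spout at the blue tub; handle neither the tray nor its red bar, and do not tip it, until it points there. Then take hold of the tray (by the red bar at its back) and tip it until all three wooden blocks have slid into the blue tub, and lower it gently, without dropping it, until it lies flat again, still pointing at the blue tub. Do not touch the blocks with the gripper, and leave the tubs, glue, tape measure and stapler where they stand.

Things in the scene. Friction and masses are not known exactly. Their poses are not given: they have to be found in the camera images.
- stand: Fixed round dark steel base plate of the swivel stand, diameter 210 mm, 12 mm thick, white tick every 15 degrees; origin on the swivel axis (vertical) at bench height. Its own x axis is the zero direction of joint swivel. The base does not move. A blue block with a red spring plunger sits at its -x rim (24 mm high).
- swivel (a joint): Turn of the upper part with the tray, rad, counterclockwise from above; spout's world direction = stand yaw + swivel. A spring clicks it into notches at each multiple of 15 degrees (0.2618); let go between notches it snaps to the nearer. Travel -2.8 to 2.8, starts at 1.6 to 2.6. 5 to 8 N at the knob pass a click. The tubs stand at about +60, 0 and -60 degrees, within 3 degrees of a notch.
- tray (a joint): Tip angle of the tray, rad: 0 lying flat on the stand, grows as its back is lifted and the spout dips; stop at 1.15. It falls back shut if let go. The blocks begin to slide at about 0.45 to 0.65 rad; about 1 rad empties the tray surely.
- swivel_center (a point): Point on the swivel axis at the tray's inner floor, 117 mm above the bench; turns with the swivel: x axis towards the spout, y to the left of it.
- knob (a point): Centre of the black upright knob that turns the stand: 26 mm diameter, 42 mm high (137 to 179 mm above the bench), on a thin post, 120 mm from the swivel axis, on the left when looking from the axis to the spout (swivel's +y). It does not tip with the tray; it may turn within the fingers.
- bar (a point): Middle of the red round bar at the back of the tray: 13 mm diameter, level across the tray (along swivel's y), 80 mm free between its legs. Tray flat: 172 mm above the bench, 125 mm behind the swivel axis, 32 mm behind the back wall, 22 mm above the rim. Moves on an arc of radius 223 mm about the hinge, rises 0.15 m at 1 rad of tip.
- hinge (a point): Tray hinge axis, level, along the swivel's y, 112 mm above the bench, 90 mm in front of the swivel axis under the tray. From here to the bar, tray flat: 215 mm back, 60 mm up.
- spout (a point): Middle of the open front edge of the tray floor (yellow strip). Aluminium tray 260 mm long, 94 mm wide, 38 mm deep, walls 5 mm, rim 150 mm above the bench, open at the front; the spout edge lies 165 mm in front of the swivel axis.
- tub_blue_mid (a point): Centre, half-way up, of the blue plastic tub: round, open on top, rim diameter 140 mm, 55 mm high, floor 5 mm; stands loose about 205 mm from the swivel axis; the target.
- tub_orange_mid (a point): Centre, half-way up, of the orange plastic tub: round, open on top, rim diameter 140 mm, 55 mm high, floor 5 mm; stands loose about 205 mm from the swivel axis; leave it empty and where it is.
- tub_grey_mid (a point): Centre, half-way up, of the grey plastic tub: round, open on top, rim diameter 140 mm, 55 mm high, floor 5 mm; stands loose about 205 mm from the swivel axis; leave it empty and where it is.
- block0_center (a point): Centre of a loose wooden frame corner block, 26 x 20 x 18 mm, light wood, about 25 g, lying in the tray.
- block1_center (a point): Centre of a loose wooden frame corner block, 26 x 20 x 18 mm, medium wood, about 25 g, lying in the tray.
- block2_center (a point): Centre of a loose wooden frame corner block, 26 x 20 x 18 mm, dark wood, about 25 g, lying in the tray.
- glue: White glue bottle, 56 mm diameter, 150 mm high, origin under its centre; a bystander.
- tape: Yellow and black tape measure, 80 x 40 x 62 mm, origin under its centre; a bystander.
- stapler: Frame stapler, 190 x 45 x 120 mm, origin under its centre; a bystander.
Not all that is in view belongs to the job. What is meant by the part that bears tub_blue_mid is not green or turquoise, and is the smaller of those in its own colour.

How it is judged:
On the way, in this order (a step that is already met when the one before it is completed fails the run):
1. the stand is let go, at rest in the notch that points the spout at the blue tub, tray flat (y of tub_blue_mid in the frame of swivel_center between -0.025 and 0.025 m and x of tub_blue_mid in the frame of swivel_center above 0.1 m and value of joint tray below 0.06 rad and velocity of joint swivel between -0.05 and 0.05 rad/s and contact force between the fingers and stand below 0.2 N), for 0.3 s.
2. all three blocks are in the blue tub (horizontal distance between each of block0_center, block1_center, block2_center and tub_blue_mid below 0.06 m and height (world z) of each of block0_center, block1_center, block2_center below 0.05 m), for 0.2 s.
At the end, for the whole second after the job is handed in: All three block centres within 60 mm of the blue tub's middle (seen from above) and lower than 50 mm; the tray flat (below 0.06 rad) and pointing at the blue tub (tub's middle within 25 mm of the tray's centre line); nothing held (all of step 2 and y of tub_blue_mid in the frame of swivel_center between -0.025 and 0.025 m and x of tub_blue_mid in the frame of swivel_center above 0.1 m and value of joint tray below 0.06 rad); the robot touches nothing.
It fails at once if the tray is tipped more than 0.17 rad while it does not point at the blue tub (value of joint tray above 0.17 rad and not (y of tub_blue_mid in the frame of swivel_center between -0.025 and 0.025 m and x of tub_blue_mid in the frame of swivel_center above 0.1 m)).
It fails at once if the tray is dropped shut (faster than 3 rad/s) (velocity of joint tray below -3 rad/s).
It fails at once if the gripper touches a block (contact force between the fingers and block0 above 0.5 N or contact force between the fingers and block1 above 0.5 N or contact force between the fingers and block2 above 0.5 N).
It fails at once if the fingers press on the tray or its bar with over 2 N while it does not point at the blue tub (contact force between the fingers and tray above 2 N and not (y of tub_blue_mid in the frame of swivel_center between -0.025 and 0.025 m and x of tub_blue_mid in the frame of swivel_center above 0.1 m)).
It fails at once if a tub, the glue, the tape measure or the stapler is shifted by more than 30 mm (distance of any of tub_blue_mid, tub_orange_mid, tub_grey_mid, glue, tape, stapler from where it was at the start of the episode above 0.03 m).
It also fails if it takes over 58 s, if anything falls off the work surface, if the arm or the gripper's body presses on something with over 40 N, if the wrist force passes 120 N, or if a joint passes its speed limit or range.

### The arm

A 7-joint arm with a two-finger parallel gripper is mounted at the origin on the work surface. World frame = base frame: x ahead of the robot, y to its left, z up, the work surface at z = 0. Lengths are in m, angles in rad, forces in N, time in s.
With the tool pointing down it reaches from about 0.425 to 0.925 m from the base axis. Payload 6.8 kg.
Tool frame: the origin (TCP) lies on the front face of the gripper's body, between the roots of the fingers; the fingertips stand 73 mm ahead of it and the grasp point (between the pads) lies 54 mm ahead of it (env.nose_length is the distance from the TCP to the fingertips, in m); z points along the fingers, y is the direction in which the jaws open and shut (so a half turn about z gives the same grasp; the last joint's range is limited). The gripper opens to 85 mm and grips with 20 to 120 N. Pads are 22 mm wide; open, the fingers measure 114 mm over their backs; the gripper's body (76 mm by 85 mm) begins 54 mm behind the grasp point. The pads swing forward as they close: fully open they stand 13 mm farther back than shut.
Start: joints at [-0.108, 0.477, 0.022, 1.555, -0.011, 1.109, -0.083], TCP at [0.675, 0, 0.304] pointing down, gripper open.
Joint ranges: [-2.96, 2.96], [-0.34, 2.1], [-1.41, 1.46], [0.24, 2.44], [-1.37, 4.51], [0.17, 1.92], [-2.96, 2.96]. Speed limits (rad/s): [2.39, 2.39, 3.14, 3.14, 3.14, 3.14, 3.14].

### API

Orientations are given as a unit quaternion [w, x, y, z].
In Python, from cell import env, kin, camera, calibration, job gives the robot as it stands. The module is installed in compiled form; this text tells all that it offers. Calls block until the motion is done:
- env.reach(position, orientation): joint-space move of the TCP to a pose.
- env.movel(position, velocity=0.15, rot=None, stop_force=None): straight line of the TCP; rot=None keeps the orientation; velocity is the mean speed in m/s. With stop_force (N) it stops when the force on the tool has changed by that much, and returns True; else False.
- env.goto_joints(angles): joint-space move.
- env.grip(opening, f_grip=None): finger opening in m; f_grip is the grip in N (None keeps the last); returns when the fingers have stopped.
- env.dwell(seconds).
- kin.inverse_kinematics(position, orientation): joint angles nearest the present ones, or None.
- env.get_state(): the state.
- camera(name): name is "scene" or "side" or "wrist"; returns (picture, depth): 384x512x3 uint8, blue, green, red; 384x512 float32, m along the optical axis (not along the pixel's ray), 0 where there is no reading.
- calibration(name): a dict with "fx", "fy", "cx", "cy" (pixels), "k1" (the pictures are not rectified: a ray, as slopes to the right and down, at radius r is drawn at 1 + k1 r^2 times it, then the intrinsics apply), "rvec" (rotation vector, rad) and "tvec" (3), from world to camera coordinates, as OpenCV has them. Camera axes: x right, y down, z forward; pixel columns grow to the right and rows downward; lengths in m; the calibration is good to about 2 mm. A picture is of the moment at which its call begins: read the wrist's pose just before it. calibration takes no time and is no camera call; for the wrist camera it gives the pose at the moment of the call.
A pose or a line that the arm cannot do raises env.PlanningError and nothing moves.
- job.job_done(): hands the job in, once; it reports no verdict.
The state is a dict: "time": time; "qpos": joint angles; "joint_velocities": joint speeds; "joint_torque": joint torques, N m; "tcp_pos": TCP position; "orientation": TCP orientation; "force": force on the tool from outside, world axes, zero at the start; "torque": the same for the moment, N m; "opening": finger opening in m.
Only numpy, scipy, OpenCV 4.12 (cv2) and the standard library are available. Lean on these libraries where they do the work, as an engineer would, in place of code of your own. Each camera call takes 0.05 s, during which the arm holds its last target.

## Working session

There is one attempt and no reset: what is moved stays moved. The work goes in short steps, each a Python script; the robot and the scene stay as the last script left them, time stands still between calls to the robot, and variables do not carry over. Pictures are saved under pics/ and viewed, and the job is handed in when it is done.

```bash
mkdir -p pics; ls; python3 - <<'E'
from cell import env,kin,camera,calibration,job
import cv2,numpy as np
for n in ("scene","side","wrist"):
    c=calibration(n)
    p,d=camera(n); cv2.imwrite(f"pics/{n}0.png",p); np.save(f"pics/{n}0.npy",d)
    print(n,{k:np.round(v,4).tolist() for k,v in c.items()})
s=env.get_state();print(s["time"],s["tcp_pos"],s["orientation"],s["opening"])
E
```

```text
pics
scene {'fx': 358.5855, 'fy': 358.5855, 'cx': 264.7613, 'cy': 190.8785, 'k1': 0.032, 'rvec': [1.0036, 2.55, -0.9178], 'tvec': [0.4348, -0.1753, 1.2523]}
side {'fx': 446.4059, 'fy': 446.4059, 'cx': 260.1294, 'cy': 188.9356, 'k1': -0.1427, 'rvec': [2.1028, -0.5847, 0.31], 'tvec': [-0.498, 0.2146, 1.1332]}
wrist {'fx': 316.9615, 'fy': 316.9615, 'cx': 253.7884, 'cy': 189.4559, 'k1': -0.0162, 'rvec': [-2.8132, -0.0003, 0.0027], 'tvec': [-0.6742, -0.0415, 0.3798]}
0.15 [6.74679076e-01 1.16546982e-05 3.03159735e-01] [-4.41973323e-04  7.07083759e-01  7.07129487e-01 -5.01629096e-04] 0.08538726634516286
```

View pics/scene0.png

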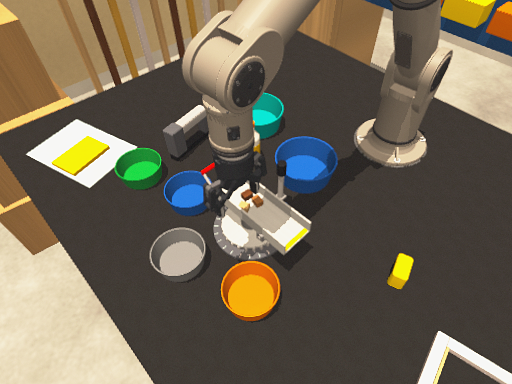

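View pics/side0.png

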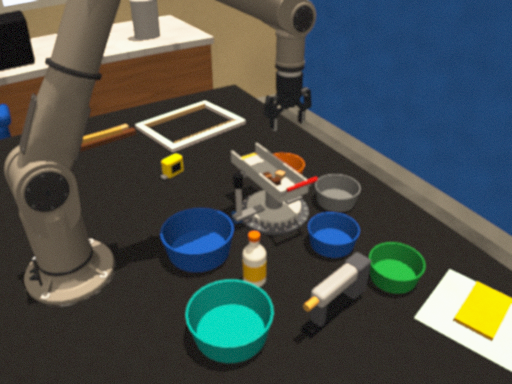

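View pics/wrist0.png

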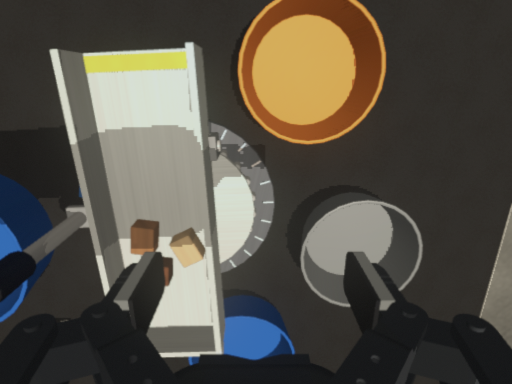

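Candidates for the blue tub, in the scene view:

| Candidate | Pixel | Verdict |
|---|---|---|
| Small blue | (188,192) | chosen |
| Large blue | (305,163) | wrong size |
| Green | (138,168) | wrong colour |
| Turquoise | (265,115) | wrong colour |

I choose the smaller blue tub. In the side view it is at (333,234), and the large one is at (198,240). The spout (yellow strip) is at scene (298,238). The knob is at scene (282,168).

```bash
cat > h.py <<'E'
import cv2,numpy as np
from cell import env,kin,camera,calibration,job
def cloud(n):
    c=calibration(n); p,d=camera(n)
    return p,d,world(c,d)
def rays(c,uv):
    uv=np.asarray(uv,float).reshape(-1,2)
    x=(uv[:,0]-c["cx"])/c["fx"]; y=(uv[:,1]-c["cy"])/c["fy"]
    a,b=x.copy(),y.copy()
    for _ in range(20):
        s=1+c["k1"]*(a*a+b*b); a=x/s;b=y/s
    return np.c_[a,b,np.ones_like(a)]
def world(c,d):
    h,w=d.shape; u,v=np.meshgrid(np.arange(w),np.arange(h))
    r=rays(c,np.c_[u.ravel(),v.ravel()])*d.reshape(-1,1)
    R=cv2.Rodrigues(np.asarray(c["rvec"],float))[0]
    return ((r-np.ravel(c["tvec"]))@R).reshape(h,w,3)
def plane(c,uv,z):
    R=cv2.Rodrigues(np.asarray(c["rvec"],float))[0]
    r=rays(c,uv)@R; o=-R.T@np.ravel(c["tvec"])
    return o+r*((z-o[2])/r[:,2:])
def circ(P):
    A=np.c_[2*P[:,0],2*P[:,1],np.ones(len(P))]
    s=np.linalg.lstsq(A,(P[:,:2]**2).sum(1),rcond=None)[0]
    return s[:2],np.sqrt(s[2]+s[0]**2+s[1]**2)
def rcirc(P,it=8):
    for _ in range(it):
        c,r=circ(P); e=abs(np.hypot(*(P[:,:2]-c).T)-r); P=P[e<=max(2*np.median(e),.002)]
    return c,r,len(P)
E
python3 - <<'E'
from h import *
V={}
for n in ("scene","side","wrist"):
    p,d,W=cloud(n); V[n]=(p,d,W); hsv=cv2.cvtColor(p,cv2.COLOR_BGR2HSV); ok=d>0
    def masks(lo,hi): return (cv2.inRange(hsv,lo,hi)>0)&ok
    for name,lo,hi in (("blue",(100,120,60),(125,255,255)),("orange",(5,180,120),(20,255,255)),("red",(0,180,90),(4,255,255)),("yellow",(24,150,120),(34,255,255))):
        m=masks(lo,hi).astype(np.uint8)
        k,L,S,C=cv2.connectedComponentsWithStats(m)
        for i in range(1,k):
            if S[i,4]<40: continue
            P=W[L==i]; 
            if P[:,0].max()<0.2: continue
            zt=np.percentile(P[:,2],97)
            T=P[P[:,2]>zt-.006]
            print(n,name,S[i,4],C[i].round(),"med",np.median(P,0).round(3),"ztop",zt.round(3), "rim circ",[np.round(q,4) for q in rcirc(T)] if len(T)>10 else None)
    # tray: rim points
    # white-ish
    m=(hsv[...,1]<60)&(hsv[...,2]>100)&ok&(abs(W[...,2]-.150)<.004)&(W[...,0]>.4)&(W[...,0]<.85)&(abs(W[...,1])<.35)
    P=W[m].astype(np.float32); print(n,"rimpts",len(P), cv2.minAreaRect(P[:,:2]) if len(P)>20 else None)
    m=ok&(abs(W[...,2]-.012)<.004)&(hsv[...,1]<60)&(hsv[...,2]>60)&(W[...,0]>.4)&(W[...,0]<.85)&(abs(W[...,1])<.35)
    print(n,"plate",m.sum()); 
    P=W[m]; print(P.min(0),P.max(0)) if len(P) else 0
    m=ok&(hsv[...,2]<60)&(W[...,2]>.14)&(W[...,2]<.182)&(W[...,0]>.4)&(W[...,0]<.8)&(abs(W[...,1])<.3)
    P=W[m]; print(n,"knob?",len(P), np.median(P,0) if len(P) else 0, (P.min(0),P.max(0)) if len(P) else 0)
E
```

```text
scene blue 2651 [307. 163.] med [ 0.309 -0.104  0.028] ztop 0.075 rim circ [array([ 0.3345, -0.0985]), np.float64(0.0924), np.int64(191)]
scene blue 1513 [186. 192.] med [ 0.665 -0.284  0.016] ztop 0.055 rim circ [array([ 0.6604, -0.2576]), np.float64(0.0673), np.int64(106)]
scene orange 530 [123.  36.] med [ 0.308 -1.307 -0.015] ztop 0.141 rim circ [array([ 0.3088, -1.3099]), np.float64(0.0121), np.int64(28)]
scene orange 41 [ 97. 157.] med [ 0.782 -0.613  0.005] ztop 0.009 rim circ [array([ 0.7722, -0.5748]), np.float64(0.0496), np.int64(32)]
scene orange 1343 [250. 283.] med [0.707 0.065 0.033] ztop 0.055 rim circ [array([0.7313, 0.0948]), np.float64(0.0672), np.int64(266)]
scene red 73 [208. 168.] med [ 0.63  -0.18   0.176] ztop 0.338 rim circ None
scene yellow 997 [ 80. 154.] med [ 0.821 -0.65   0.012] ztop 0.015 rim circ [array([ 0.8192, -0.6514]), np.float64(0.0566), np.int64(555)]
scene yellow 114 [296. 238.] med [0.586 0.099 0.117] ztop 0.119 rim circ [array([0.5843, 0.1047]), np.float64(0.0224), np.int64(104)]
scene yellow 391 [403. 267.] med [0.425 0.309 0.059] ztop 0.062 rim circ [array([0.4241, 0.3092]), np.float64(0.0226), np.int64(250)]Traceback (most recent call last):
  File "<stdin>", line 19, in <module>
cv2.error: OpenCV(4.12.0) /io/opencv/modules/imgproc/src/convhull.cpp:143: error: (-215:Assertion failed) total >= 0 && (depth == CV_32F || depth == CV_32S) in function 'convexHull'
```

```bash
python3 - <<'E'
from h import *
for n in ("side","wrist","scene"):
    p,d,W=cloud(n); hsv=cv2.cvtColor(p,cv2.COLOR_BGR2HSV); ok=d>0
    def masks(lo,hi): return (cv2.inRange(hsv,lo,hi)>0)&ok
    for name,lo,hi in (("blue",(100,120,60),(125,255,255)),("orange",(5,180,120),(20,255,255)),("red",(0,180,90),(4,255,255)),("yellow",(24,150,120),(34,255,255))):
        if n=="scene": break
        m=masks(lo,hi).astype(np.uint8)
        k,L,S,C=cv2.connectedComponentsWithStats(m)
        for i in range(1,k):
            if S[i,4]<40: continue
            P=W[L==i]
            if not(.2<np.median(P[:,0])<1 and abs(np.median(P[:,1]))<.5): continue
            zt=np.percentile(P[:,2],97); T=P[P[:,2]>zt-.006]
            print(n,name,S[i,4],C[i].round(),"med",np.median(P,0).round(3),"ztop",zt.round(3), "rim",[np.round(q,4).tolist() for q in rcirc(T)] if len(T)>10 else None)
    box=ok&(W[...,0]>.4)&(W[...,0]<.85)&(abs(W[...,1])<.3)
    m=(hsv[...,1]<60)&(hsv[...,2]>100)&box&(abs(W[...,2]-.150)<.003)
    P=W[m].astype(np.float32); print(n,"rim",len(P), cv2.minAreaRect(np.ascontiguousarray(P[:,:2])) if len(P)>20 else None)
    m=box&(abs(W[...,2]-.012)<.004)
    P=W[m]; print(n,"plate",len(P),P.min(0).round(3),P.max(0).round(3))
    # outer edge circle: farthest points per angle around rough centre
    c0=np.array([.60,-.06])
    for _ in range(6):
        D=P[:,:2]-c0; r=np.hypot(*D.T); a=np.floor(np.degrees(np.arctan2(D[:,1],D[:,0]))/4)
        E=np.array([P[a==k][np.argmax(np.where(r[a==k]<.125,r[a==k],0))] for k in np.unique(a)])
        e=np.hypot(*(E[:,:2]-c0).T); E=E[(e>.09)]
        if len(E)<6: break
        c0,R,N=rcirc(E)
    print(n,"base circle",c0,R,N)
    m=box&(hsv[...,2]<70)&(W[...,2]>.14)&(W[...,2]<.182)
    k,L,S,C=cv2.connectedComponentsWithStats(m.astype(np.uint8))
    for i in range(1,k):
        if S[i,4]>25: P=W[L==i]; print(n,"knob?",S[i,4],C[i].round(),P.mean(0).round(3),P.min(0).round(3),P.max(0).round(3))
E
```

```text
side blue 3784 [198. 238.] med [ 0.332 -0.071  0.034] ztop 0.076 rim [[0.3275, -0.1012], 0.0926, 308]
side blue 1933 [333. 233.] med [ 0.667 -0.248  0.024] ztop 0.056 rim [[0.6553, -0.2601], 0.0676, 200]
side orange 322 [292. 160.] med [0.783 0.12  0.041] ztop 0.057 rim [[0.7292, 0.0921], 0.0652, 51]
side orange 121 [254. 235.] med [ 0.401 -0.273  0.149] ztop 0.153 rim [[0.4011, -0.2715], 0.0113, 33]
side orange 51 [310. 305.] med [ 0.41  -0.482  0.104] ztop 0.109 rim [[0.4136, -0.4784], 0.0095, 24]
side red 120 [304. 183.] med [ 0.605 -0.188  0.177] ztop 0.181 rim [[0.6057, -0.1999], 0.0283, 41]
side yellow 235 [170. 162.] med [0.408 0.297 0.056] ztop 0.064 rim [[0.4129, 0.3003], 0.0246, 51]
side rim 201 ((0.591671884059906, -0.033702850341796875), (0.09806506335735321, 0.27678224444389343), 2.2994883060455322)
side plate 1160 [ 0.4   -0.3    0.008] [0.849 0.298 0.016]
side base circle [ 0.59238329 -0.06038868] 0.10390316827335352 43
side knob? 140 [238. 180.] [ 0.469 -0.071  0.164] [ 0.46  -0.079  0.141] [ 0.482 -0.052  0.182]
wrist blue 2729 [ 19. 218.] med [ 0.408 -0.063  0.033] 
[... 519 characters left out ...]
 56]
wrist rim 4220 ((0.5926020741462708, -0.024750113487243652), (0.09503160417079926, 0.26104962825775146), 2.051697015762329)
wrist plate 4846 [ 0.4   -0.299  0.008] [0.85  0.152 0.016]
wrist base circle [ 0.54328289 -0.03434839] 0.14063818169599648 13
wrist knob? 1080 [ 14. 272.] [ 0.484 -0.059  0.157] [ 0.471 -0.074  0.14 ] [ 0.489 -0.05   0.177]
scene rim 306 ((0.5957158207893372, -0.030176639556884766), (0.09530854970216751, 0.27193978428840637), 2.378139019012451)
scene plate 1191 [ 0.401 -0.3    0.008] [0.85  0.299 0.016]
scene base circle [ 0.59688695 -0.05805163] 0.10393643784034973 30
scene knob? 125 [281. 168.] [ 0.482 -0.059  0.165] [ 0.467 -0.075  0.14 ] [ 0.491 -0.05   0.18 ]
```

The measurements agree:

- **Stand:** axis at (0.594,-0.060), spout yaw 92°.
- **Small blue tub:** (0.658,-0.259), at bearing -72.4°.
- **Turn needed:** -165°, which is exactly 11 notches.

Next I check one crop of the tub and IK along the arc.

```bash
cat >> h.py <<'E'
from scipy.spatial.transform import Rotation as Ro
C0=np.array([.5945,-.0595])
def q(psi_deg,tilt=0):
    a=np.radians(psi_deg); y=np.array([np.cos(a),np.sin(a),0]); z=np.array([0,0,-1.]); x=np.cross(y,z)
    return Ro.from_matrix(np.c_[x,y,z]).as_quat(scalar_first=True)
def knob(yaw,r=.12):
    a=np.radians(yaw+90); return C0+r*np.array([np.cos(a),np.sin(a)])
E
python3 - <<'E'
from h import *
a=cv2.imread("pics/scene0.png")[130:230,140:350]; b=cv2.imread("pics/side0.png")[190:290,150:380]
cv2.imwrite("pics/crop.png",np.hstack([cv2.resize(a,(400,190)),cv2.resize(b,(400,190))]))
for off in (0,180):
  for y in np.arange(92,-74,-16.5):
    s=kin.inverse_kinematics([*knob(y),.214],q(y+off)); print(off,round(y),None if s is None else np.round(s,2))
E
```

```text
0 92 [ 0.26  0.29 -0.3   2.08  0.12  0.78  1.49]
0 76 [ 0.15  0.29 -0.26  2.08  0.1   0.78  1.15]
0 59 [ 0.05  0.3  -0.21  2.06  0.09  0.79  0.81]
0 42 [-0.04  0.33 -0.16  2.01  0.07  0.8   0.49]
0 26 [-0.12  0.37 -0.1   1.95  0.05  0.82  0.2 ]
0 10 [-0.18  0.42 -0.04  1.87  0.02  0.85 -0.07]
0 -7 [-0.21  0.47  0.02  1.79 -0.01  0.88 -0.31]
0 -24 [-0.24  0.52  0.08  1.72 -0.05  0.91 -0.54]
0 -40 [-0.24  0.56  0.15  1.65 -0.1   0.94 -0.76]
0 -56 [-0.25  0.6   0.22  1.59 -0.15  0.96 -0.97]
0 -73 [-0.24  0.63  0.29  1.56 -0.2   0.98 -1.17]
180 92 [-0.28  0.28  0.33  2.12 -0.13  0.76 -1.4 ]
180 76 [-0.39  0.29  0.38  2.12 -0.15  0.76 -1.74]
180 59 [-0.5   0.31  0.44  2.1  -0.19  0.77 -2.05]
180 42 [-0.59  0.36  0.5   2.05 -0.24  0.79 -2.34]
180 26 [-0.65  0.42  0.57  1.98 -0.3   0.82 -2.6 ]
180 10 [-0.7   0.49  0.65  1.91 -0.38  0.87 -2.83]
180 -7 [ 0.27  0.55 -0.63  1.76  0.39  0.96  2.5 ]
180 -24 [ 0.23  0.58 -0.56  1.68  0.36  0.98  2.27]
180 -40 [ 0.2   0.61 -0.5   1.61  0.33  1.    2.04]
180 -56 [ 0.19  0.63 -0.43  1.56  0.3   1.02  1.83]
180 -73 [ 0.19  0.64 -0.36  1.52  0.25  1.02  1.62]
```

View pics/crop.png

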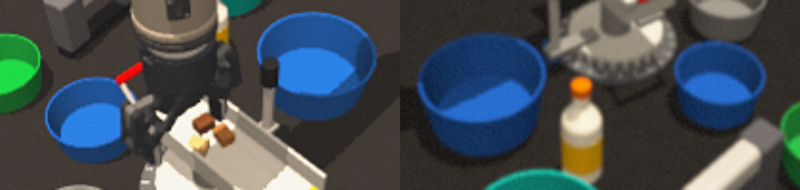

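The crop shows the small blue tub beside the stand's rear (left half, about (90,118)) and the larger one by the knob (about (315,65)). The small one is right. Next I grip the knob.

```bash
python3 - <<'E'
from h import *
k=knob(92.05)
env.reach([*k,.29],q(92.05))
p,d,W=cloud("wrist"); cv2.imwrite("pics/w1.png",p)
env.movel([*k,.214],.12)
env.grip(0.02,40)
s=env.get_state(); print(s["time"],s["tcp_pos"],s["opening"],np.round(s["force"],1))
p,_=camera("scene"); cv2.imwrite("pics/s1.png",p)
p,_=camera("side"); cv2.imwrite("pics/d1.png",p)
cv2.imwrite("pics/c1.png",np.hstack([cv2.imread("pics/w1.png"),p])[:, :][::1] if 0 else cv2.resize(np.hstack([cv2.imread("pics/w1.png"),p]),(800,300)))
E
```

```text
3.2167 [ 0.47468468 -0.06392231  0.21441299] 0.02509487255059868 [-2.  -0.8  6.1]
```

View pics/c1.png

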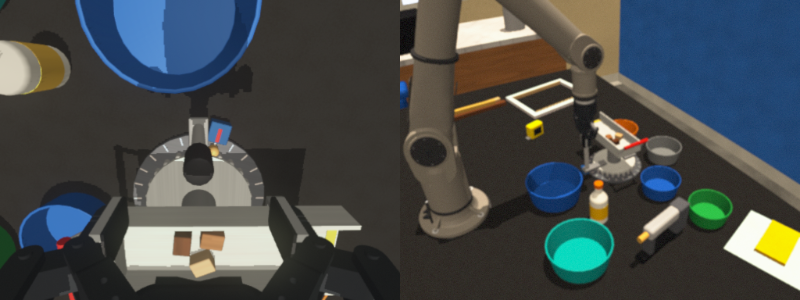

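Gripped: the opening is 25 mm and the knob is between the fingers. I turn clockwise in 15° steps, watching the wrist force.

```bash
python3 - <<'E'
from h import *
for i in range(1,12):
    y=92.05-15*i
    hit=env.movel([*knob(y),.214],.1,rot=q(y),stop_force=60)
    s=env.get_state(); print(i,hit,round(s["time"],2),np.round(s["tcp_pos"][:2]-knob(y),4),np.round(s["force"],1),round(s["opening"],4))
    if hit: break
p,_=camera("scene"); b,_=camera("side"); cv2.imwrite("pics/c2.png",cv2.resize(np.hstack([p,b]),(800,300)))
E
```

```text
1 False 3.78 [ 0.0001 -0.0003] [-1.   0.3  5.5] 0.0251
2 False 4.25 [-0.     -0.0004] [-1.7 -0.8  7.7] 0.0247
3 False 4.72 [-0.0001 -0.0004] [-2.6 -0.5  7.8] 0.0246
4 False 5.18 [-0.0002 -0.0003] [-3.4  0.1  7.9] 0.0249
5 False 5.65 [-0.0003 -0.0003] [-3.4 -0.3  7.9] 0.0247
6 False 6.12 [-0.0003 -0.0002] [-3.8  0.5  8.9] 0.0248
7 False 6.58 [-0.0004 -0.0002] [-4.1  0.8  8.9] 0.0248
8 False 7.05 [-0.0004 -0.0001] [-4.7  1.6  8.5] 0.0249
9 False 7.52 [-0.0005 -0.0001] [-3.8  1.2  8.4] 0.0253
10 False 7.98 [-0.0005  0.0001] [-4.4  2.3  8.3] 0.0249
11 False 8.45 [-0.0005  0.0001] [-4.5  2.3  7.2] 0.025
```

View pics/c2.png

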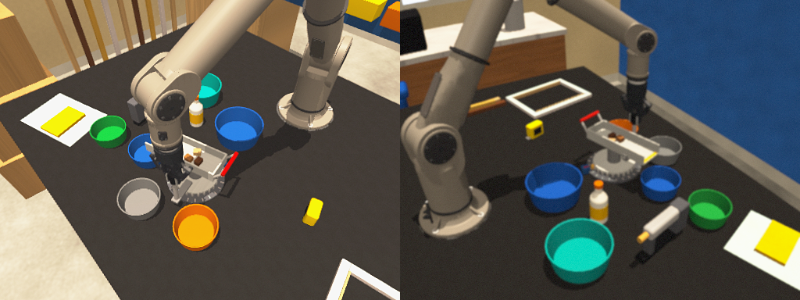

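The spout now points at the small blue tub. I let go, lift straight up, move clear and measure.

```bash
python3 - <<'E'
from h import *
env.grip(.06); 
p0=env.get_state()["tcp_pos"]
env.movel([p0[0],p0[1],.31],.15)
env.movel([.62,.16,.33],.25)
env.dwell(.4)
for n in ("wrist","side","scene"):
    p,d,W=cloud(n); hsv=cv2.cvtColor(p,cv2.COLOR_BGR2HSV); ok=d>0
    cv2.imwrite(f"pics/{n}3.png",p)
    box=ok&(W[...,0]>.4)&(W[...,0]<.85)&(abs(W[...,1])<.3)
    m=(hsv[...,1]<60)&(hsv[...,2]>90)&box&(abs(W[...,2]-.150)<.003)
    P=W[m].astype(np.float32); 
    if len(P)>20: print(n,"rim",len(P), cv2.minAreaRect(np.ascontiguousarray(P[:,:2])))
    for name,lo,hi in (("red",(0,150,90),(5,255,255)),("blue",(100,120,60),(125,255,255))):
        m=((cv2.inRange(hsv,lo,hi)>0)&box&(W[...,0]>.48)).astype(np.uint8)
        k,L,S,C=cv2.connectedComponentsWithStats(m)
        for i in range(1,k):
            if S[i,4]<40: continue
            P=W[L==i]
            zt=np.percentile(P[:,2],97)
            print(n,name,S[i,4],C[i].round(),np.mean(P,0).round(4),P.min(0).round(3),P.max(0).round(3),[np.round(v,4).tolist() for v in rcirc(P[P[:,2]>zt-.006])] if name=="blue" else "")
s=env.get_state(); print(s["time"])
E
```

```text
wrist rim 1410 ((0.5852247476577759, -0.02989218384027481), (0.09602585434913635, 0.164716437458992), 17.21275520324707)
wrist red 236 [349. 251.] [0.6003 0.0745 0.1765] [0.589 0.064 0.166] [0.64  0.12  0.275] 
side rim 325 ((0.6011955738067627, -0.08580310642719269), (0.09950834512710571, 0.2750716209411621), 17.60668182373047)
side red 102 [241. 149.] [0.551  0.0554 0.1761] [0.509 0.039 0.168] [0.602 0.075 0.181] 
side blue 1540 [331. 230.] [ 0.6696 -0.2362  0.0245] [ 0.585 -0.3   -0.003] [ 0.782 -0.132  0.059] [[0.6553, -0.2601], 0.0676, 136]
scene rim 398 ((0.6354790329933167, -0.07587979733943939), (0.16203093528747559, 0.27476418018341064), 16.38149642944336)
scene red 66 [287. 219.] [0.5945 0.0735 0.1762] [ 0.494 -0.001 -0.002] [0.646 0.124 0.302] 
scene blue 57 [197. 175.] [ 0.6065 -0.292   0.04  ] [ 0.595 -0.3    0.015] [ 0.619 -0.277  0.057] [[0.608, -0.2845], 0.0113, 9]
scene blue 706 [186. 203.] [ 0.6857 -0.2422  0.019 ] [ 0.637 -0.3   -0.004] [ 0.73  -0.19   0.058] [[0.6632, -0.2563], 0.0649, 77]
11.3
```

View pics/scene3.png

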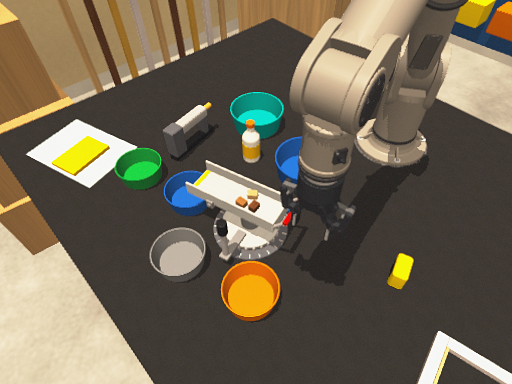

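View pics/side3.png

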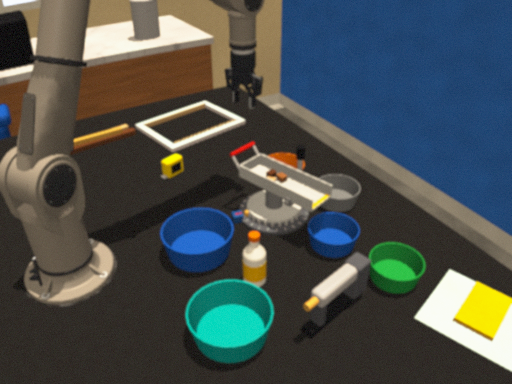

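The tray rests at about -73°, within a few mm of the tub's bearing. The wrist, side and scene fits give -72.8, -72.4 and -73.6. The bar's middle is near (0.558,0.060), which matches the side view's red extent. Next I check the tipping arc, then grip the bar.

```bash
cat >> h.py <<'E'
YAW=-73.0
U=np.array([np.cos(np.radians(YAW)),np.sin(np.radians(YAW))])
def bar(t):
    f=-.215*np.cos(t)+.06*np.sin(t); z=.215*np.sin(t)+.06*np.cos(t)
    return np.array([*(C0+(.09+f)*U),.112+z])
def tcpbar(t): return bar(t)+[0,0,.055]
E
python3 - <<'E'
from h import *
for off in (0,180):
  for t in (0,.3,.6,.9,1.05):
    s=kin.inverse_kinematics(tcpbar(t),q(YAW+off)); print(off,t,None if s is None else np.round(s,2))
b=tcpbar(0)
env.grip(.032)
env.reach([b[0],b[1],.31],q(YAW))
p,d,W=cloud("wrist"); cv2.imwrite("pics/w4.png",p)
b2,_=camera("side"); cv2.imwrite("pics/c4.png",cv2.resize(np.hstack([p,b2]),(800,300)))
hsv=cv2.cvtColor(p,cv2.COLOR_BGR2HSV); m=(cv2.inRange(hsv,(0,150,70),(5,255,255))>0)&(d>0)&(abs(W[...,2]-.175)<.01)
P=W[m]; print(len(P),P.mean(0) if len(P) else 0,P.min(0) if len(P) else 0,P.max(0) if len(P) else 0,b,env.get_state()["time"],env.get_state()["tcp_pos"])
E
```

```text
0 0 [-0.49  0.39  0.34  1.92 -0.17  0.85 -1.33]
0 0.3 [-0.47  0.33  0.37  1.86 -0.14  0.98 -1.31]
0 0.6 [-0.41  0.3   0.4   1.77 -0.13  1.1  -1.24]
0 0.9 [-0.33  0.31  0.42  1.68 -0.13  1.18 -1.15]
0 1.05 [-0.28  0.32  0.44  1.64 -0.14  1.21 -1.09]
180 0 [ 0.    0.39 -0.27  1.89  0.14  0.88  1.53]
180 0.3 [ 0.01  0.33 -0.23  1.82  0.09  1.    1.62]
180 0.6 [ 0.05  0.3  -0.18  1.74  0.06  1.11  1.72]
180 0.9 [ 0.11  0.3  -0.14  1.65  0.04  1.19  1.83]
180 1.05 [ 0.15  0.32 -0.13  1.61  0.04  1.22  1.88]
2346 [0.56152331 0.06171075 0.17551768] [0.51070924 0.04111527 0.16692354] [0.6045843  0.08015366 0.17857996] [0.55795354 0.06003809 0.227     ] 12.3333 [0.55855313 0.06124784 0.31033797]
```

View pics/c4.png

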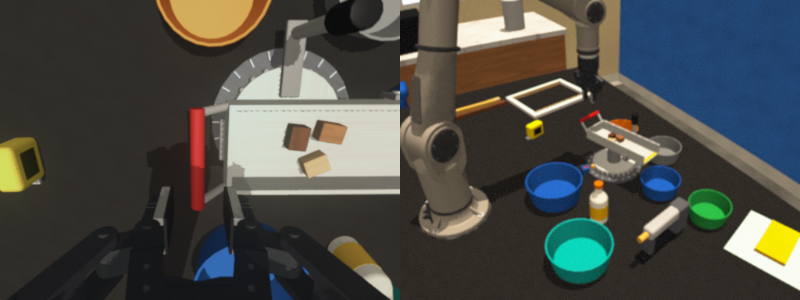

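In the wrist view (left) the red bar (x about 197) lies in the gap between the fingers (165 to 230). The measured bar middle is (0.558,0.061), as predicted. Next I lower, grip and tip in steps.

```bash
python3 - <<'E'
from h import *
print(env.movel(tcpbar(0),.1,rot=q(YAW),stop_force=15))
env.grip(.005,60)
s=env.get_state(); print(s["time"],s["tcp_pos"],s["opening"],np.round(s["force"],1))
for t in np.r_[np.arange(.1,.41,.1),.45,.5,.55,.6,.65,.7]:
    hit=env.movel(tcpbar(t),.08,stop_force=50)
    s=env.get_state(); print(round(t,2),hit,round(s["time"],2),np.round(s["force"],1),round(s["opening"],4))
    if hit: break
p,_=camera("scene"); b,_=camera("side"); cv2.imwrite("pics/c5.png",cv2.resize(np.hstack([p,b]),(800,300)))
E
```

```text
False
13.6333 [0.55835569 0.06040615 0.22782615] 0.010729196357540894 [-0.4  0.6  5. ]
0.1 False 14.06 [0.9 4.  0.4] 0.0111
0.2 False 14.48 [ 0.9  5.9 -0.5] 0.011
0.3 False 14.91 [-0.3  7.7  0.4] 0.0108
0.4 False 15.33 [-1.4  8.4  2.7] 0.0107
0.45 False 15.62 [-1.8  8.9  5.3] 0.011
0.5 False 15.92 [-2.9  9.8  7.4] 0.0106
0.55 False 16.21 [-4.  10.8  6.8] 0.0108
0.6 False 16.5 [-4.5 10.7  9.9] 0.011
0.65 False 16.79 [-6.2 11.3 13.7] 0.0104
0.7 False 17.08 [-6.3 12.9 13.8] 0.0108
```

View pics/c5.png

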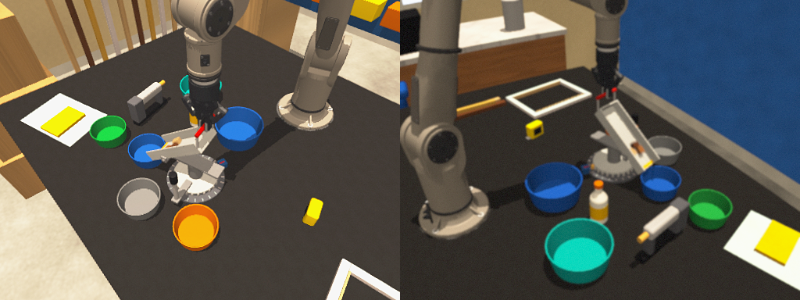

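The tray follows the gripper. At 0.7 rad the blocks sit lower in the tray (side crop, about (637,147)). Continuing.

```bash
python3 - <<'E'
from h import *
ims=[]
for t in (.75,.8,.85,.9,.95,1.0):
    hit=env.movel(tcpbar(t),.07,stop_force=40)
    s=env.get_state(); print(round(t,2),hit,round(s["time"],2),np.round(s["force"],1),round(s["opening"],4))
    if t in(.8,.9,1.0):
        b,_=camera("side"); ims.append(cv2.resize(b[110:280,200:400],(400,340)))
    if hit: break
env.dwell(.4)
b,_=camera("side"); ims.append(cv2.resize(b[110:280,200:400],(400,340)))
b,_=camera("scene"); ims.append(cv2.resize(b[130:300,140:340],(400,340)))
cv2.imwrite("pics/c6.png",cv2.resize(np.vstack([np.hstack(ims[:2]),np.hstack(ims[-2:])]),(700,595)))
E
```

```text
0.75 False 17.49 [-8.5 12.  18. ] 0.0113
0.8 False 17.8 [-7.8 10.9 18.7] 0.011
0.85 False 18.16 [-8.  11.4 18.8] 0.0108
0.9 False 18.47 [-6.1  8.9 19. ] 0.0107
0.95 False 18.82 [-6.4  7.9 19.3] 0.0108
1.0 False 19.13 [-3.6  5.3 16. ] 0.0108
```

View pics/c6.png

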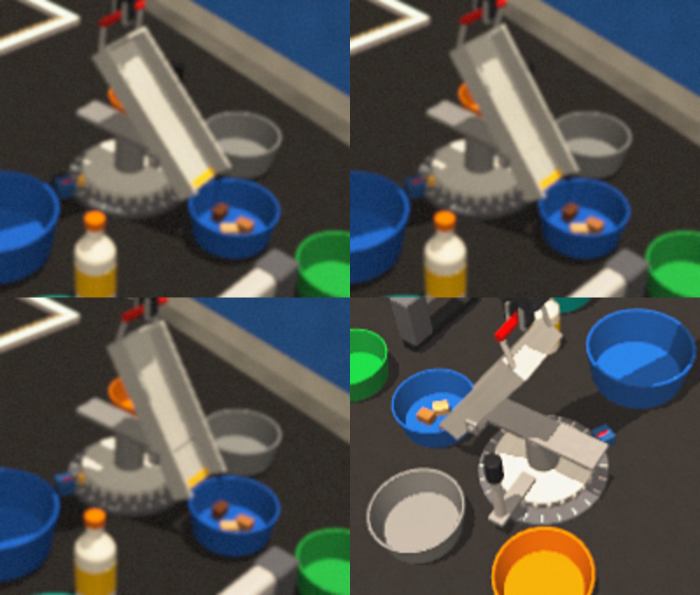

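All three blocks lie in the blue tub. Next I lower the tray along the same arc.

```bash
python3 - <<'E'
from h import *
for t in (.9,.8,.7,.6,.5,.4,.3,.2,.1,.05,0):
    hit=env.movel(tcpbar(t),.08 if t>.15 else .05)
    s=env.get_state(); print(round(t,2),hit,round(s["time"],2),np.round(s["force"],1),round(s["opening"],4))
env.dwell(.3); print(np.round(env.get_state()["force"],1))
env.grip(.032)
b=tcpbar(0); env.movel([b[0],b[1],.31],.1)
env.movel([.60,.20,.35],.2)
env.dwell(.3)
for n in ("side","scene"):
    p,d,W=cloud(n); hsv=cv2.cvtColor(p,cv2.COLOR_BGR2HSV); ok=d>0
    box=ok&(W[...,0]>.4)&(W[...,0]<.85)&(abs(W[...,1])<.3)
    m=(hsv[...,1]<60)&(hsv[...,2]>90)&box&(abs(W[...,2]-.150)<.003)
    print(n,cv2.minAreaRect(np.ascontiguousarray(W[m].astype(np.float32)[:,:2])))
    m=(cv2.inRange(hsv,(0,150,90),(5,255,255))>0)&box&(W[...,1]>0.02)&(abs(W[...,2]-.18)<.05); print("bar",np.median(W[m],0))
    m=((cv2.inRange(hsv,(4,40,50),(22,200,255))>0)&box&(np.hypot(W[...,0]-.658,W[...,1]+.259)<.075)&(W[...,2]<.06)&(W[...,2]>.004)).astype(np.uint8)
    k,L,S,C=cv2.connectedComponentsWithStats(m)
    for i in range(1,k):
        if S[i,4]>8: print(n,"block",S[i,4],C[i].round(),W[L==i].mean(0).round(3))
    m=(cv2.inRange(hsv,(100,120,60),(125,255,255))>0)&box&(W[...,0]>.56)&(W[...,1]<-.15)&(abs(W[...,2]-.055)<.005)
    print("tub",[np.round(v,4) for v in rcirc(W[m])])
    cv2.imwrite(f"pics/{n}7.png",p)
a=cv2.imread("pics/side7.png");b=cv2.imread("pics/scene7.png"); cv2.imwrite("pics/c7.png",cv2.resize(np.hstack([a,b]),(800,300)))
print(env.get_state()["time"])
E
```

```text
0.9 False 20.11 [-4.3  5.2 16.6] 0.011
0.8 False 20.53 [-1.8  6.7  8.9] 0.0106
0.7 False 20.96 [0.1 5.6 5.9] 0.0108
0.6 False 21.38 [0.9 4.9 4.5] 0.0107
0.5 False 21.81 [2.  4.3 2.7] 0.0106
0.4 False 22.23 [3.  4.5 1.2] 0.0105
0.3 False 22.66 [3.9 3.3 0.1] 0.0107
0.2 False 23.08 [ 4.1  3.4 -0.2] 0.011
0.1 False 23.68 [4.2 2.  2.3] 0.0108
0.05 False 24.06 [ 5.9 -0.3 -1. ] 0.0108
0 False 24.43 [6.3 0.9 0.5] 0.0108
[ 5.1 -0.3  0.6]
side ((0.6030892729759216, -0.08607824146747589), (0.10225379467010498, 0.2721793055534363), 17.53790855407715)
bar [0.54660133 0.05423588 0.17614165]
side block 42 [325. 231.] [ 0.655 -0.229  0.023]
side block 103 [335. 239.] [ 0.657 -0.271  0.021]
tub [array([ 0.6549, -0.2605]), np.float64(0.0676), np.int64(130)]
scene ((0.635879397392273, -0.07700859010219574), (0.16140413284301758, 0.2728601098060608), 16.669281005859375)
bar [0.56294159 0.06406641 0.1762014 ]
scene block 91 [185. 196.] [ 0.673 -0.265  0.018]
scene block 22 [196. 201.] [ 0.662 -0.222  0.025]
tub [array([ 0.661 , -0.2576]), np.float64(0.0671), np.int64(68)]
27.3583
```

View pics/c7.png

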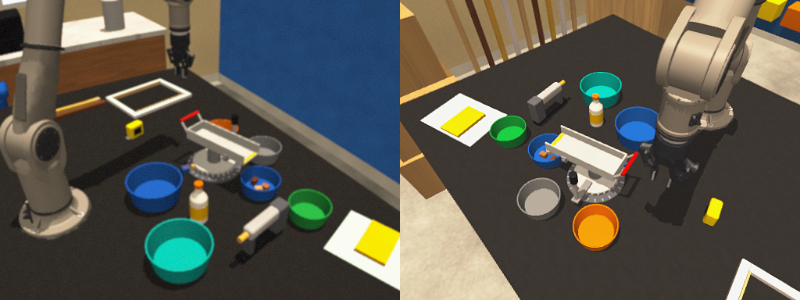

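The tray is flat (bar top at 0.176 m), the yaw is unchanged, the tub has not shifted, and the blocks are inside it. I hand in.

```bash
python3 -c "
from h import *
print(job.job_done())"
```

```text
the job is handed in; nothing more can be done
None
```

I turned the stand to the small blue tub, tipped all three blocks into it, laid the tray flat again and handed the job in at about 27 s of the 58 s allowed. The hand-in reports no verdict, so this rests on my own checks.

**What I did:** I turned the stand by its knob 11 notches clockwise and let go. It rested at about -73°, with the tub at about -72.4°. I then gripped the red bar, tipped the tray to 1.0 rad, and lowered it along the same arc at about 0.35 rad/s before releasing and moving clear.

**Last checks:**
- **Blocks:** All three showed in the tub in the side view at full tip. In the final views two of them merged into one patch. The patch centres lie about 10 to 36 mm from the tub's middle, at heights of 18 to 25 mm.
- **Tray:** It is flat, with the bar top at 0.176 m as before. The two views fit its yaw at -72.5° and -73.3°.
- **Blue tub:** It had not shifted; each camera's fit agrees with its own earlier one to within about 2 mm. The two cameras differ from each other by about 6 mm.
- **Other objects:** I checked the other tubs, glue, tape measure and stapler only by eye in the pictures, and they look unmoved.
- **Disagreement:** The rectangle fitted to the tray rim in the scene view was too wide (0.16 m), probably from white clutter around it, so I trusted only its angle.

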